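# Hold the spring gate and push a vial rack into its bay

### The arm

A 6-joint arm with a two-finger parallel gripper is mounted at the origin on a cart in front of the work surface, level with it; the furniture and walls round the work are solid. World frame = base frame: x ahead of the robot, y to its left, z up, the work surface at z = 0. Lengths are in m, angles in rad, forces in N, time in s.
With the tool pointing down it reaches from about 0.275 to 0.875 m from the base axis. Payload 12.5 kg.
Tool frame: the origin (TCP) lies midway between the tips of the shut fingers; the grasp point (between the pads) lies 19 mm behind it (manip.pinch_z is the distance from the TCP to the grasp point, in m); z points along the fingers, y is the direction in which the jaws open and shut (so a half turn about z gives the same grasp; the last joint's range is limited). The gripper opens to 85 mm and grips with 20 to 120 N. Pads are 22 mm wide; open, the fingers measure 114 mm over their backs; the gripper's body (76 mm by 85 mm) begins 54 mm behind the grasp point. The pads swing forward as they close: fully open they stand 13 mm farther back than shut.
Start: joints at [-1.201, 0.351, 1.652, -0, 1.139, -0.085], TCP at [0.242, -0.494, 0.193] pointing down, gripper open.
Joint ranges: [-2.75, 2.75], [-0.79, 2.1], [0.01, 2.65], [-1.57, 4.71], [0.07, 3.14], [-2.87, 2.87]. Speed limits (rad/s): [2.22, 2.22, 2.79, 3.14, 3.14, 3.14].

### API

Orientations are given as a unit quaternion [w, x, y, z].
In Python, from workcell import manip gives the robot as it stands.
- The arm moves only by the shell command python3 -m handwheel 'ROWS' [FORCE]. ROWS is JSON, a list of rows, each an object of numbers: "hand": the opening, from 0 (shut) to 1 (fully open); "x", "y", "z": the shift along the tool's x, y, z in cm; "rx", "ry", "rz": the turn, a rotation vector about the tool's x, y, z in rad. A call has 1 to 10 rows; each row is the pose to reach, as a shift and turn from the pose commanded when the call began, along the tool's axes at that moment; what a row does not reach only later rows make up. A row lasts 1/10 s, in which the tool goes at most 50 mm and 8.59 degrees, less where a joint would pass 70% of its speed; a pose out of reach is approached as far as the arm can. A call with a gripper value outside its range is refused whole. The fingers move at their own pace and stop on an object; FORCE is the grip in N (left out, the last holds). Time passes only in rows, so rows that repeat a pose let the fingers close. It gives the time, the measured TCP pose, the force and the opening at its end, in the units of the state.
- manip.get_state(): the state, without advancing time (a new reading comes with each control period).
- manip.get_image(name): name is "side" or "top" or "wrist"; returns a dict with "frame" (420x560x3 uint8, red, green, blue), "fx", "fy", "cx", "cy" (pixels), "rvec" (rotation vector, rad) and "tvec" (3), from world to camera coordinates, as OpenCV has them. Camera axes: x right, y down, z forward; pixel columns grow to the right and rows downward; lengths in m; the calibration is good to about 2 mm. The wrist camera is an equidistant fisheye: a pixel r from the principal point sees the ray r / f radians off the axis. A picture is of the moment at which its call begins. There is no depth.
- manip.hand_in(): hands the job in, once; it reports no verdict.
The state is a dict: "t": time; "joint_positions": joint angles; "joint_vel": joint speeds; "joint_efforts": joint torques, N m; "position": TCP position; "tool_rot": TCP orientation; "ft_force": force on the tool from outside, world axes, zero at the start; "moment": the same for the moment, N m; "opening": finger opening in m.
Only numpy, scipy, OpenCV 4.12 (cv2) and the standard library are available. Lean on these libraries where they do the work, as an engineer would, in place of code of your own. Each camera call takes 0.05 s, during which the arm holds its last target. There are 200 camera calls.

### The job

Push the white vial rack along the chute, past the orange spring gate, until it is fully home against the end stop. One fingertip must press the yellow pedal to hold the gate open while the other fingertip pushes the rack by the blue plate on its tail; do not let the rack bump the gate, and then let go so that the gate closes behind the vials. Only push: do not pinch or lift the rack, and leave the jars and the centring ring beside the chute alone.

Things in the scene. Friction and masses are not known exactly. Their poses are not given: they have to be found in the camera images.
- chute: aluminium chute fixed on the bench, open on top. Origin on the bench top, on the channel's centre line, under the gate panel; x = push direction, y toward the pedal side, z up. Channel: floor 15 mm above the bench, from x = -205 mm (open end) to the end stop's face at x = +70 mm, 47 mm wide between two walls 5 mm thick whose tops are 43 mm above the bench
- shaft_mid (a point): middle of the 8 mm steel shaft that carries gate panel and pedal: parallel to the chute's x, at chute y = +40 mm, 62 mm above the bench; it runs between two bearing posts at chute x = -199 and +14 mm, tops 70 mm above the bench
- gate (a joint): hinge of panel and pedal (one piece), rad: 0 closed, grows as the pedal goes down, stop at 0.85; a spring closes it. From 0.40 up the panel clears the rack. At 0.61 the pedal is level, top 27 mm above the bench (12 mm above the channel floor): two equally low fingertips, one on it, one in the channel, hold that. Takes 3 to 10 N. Pushing the rack against the panel does not open it
- gate_tooth (a point): middle of the lower edge of the gate's tooth. The gate is an orange panel 5 mm thick across the channel at chute x = 0. Closed, the tooth reaches down to 26 mm above the channel floor at chute y = -3 to -22 mm: the rack's tall body cannot pass, but its tail stem can lie under it. Open, the panel stands up to about 110 mm above the bench
- pedal (a point): yellow pedal plate, 150 x 56 mm, black ribs; this point is the centre of its top face. Spans chute x = -200 to -50 mm. Closed, it slopes up away from the channel, at chute y = +76 to +124 mm, upper edge 78 mm above the bench; pressed level it covers chute y = +62 to +118 mm. A fingertip can slide along it while pressing
- rack: white rack, six black-capped vials fixed in it, 0.15 to 0.31 kg, 1.5 mm play each side. Origin under the centre of its tall body, on the channel floor; x forward. Body 60 mm long, 44 wide, 43 high. A tail stem 18 mm wide, 12 high leads back to a blue push plate 40 mm wide, 28 high, at x = -94 to -100 mm. Home: origin at chute x = +40 mm, blue plate still 60 mm short of the gate
- push_face (a point): centre of the rear face of the rack's blue push plate, 14 mm above the channel floor, 100 mm behind the rack's origin; at chute x = -60 mm when the rack is home
- grease_jar_1: small amber jar with black lid, 28 mm wide, 41 mm high, standing beside the chute on the pedal side; leave alone. Origin at the centre of its underside
- grease_jar_2: small blue jar with white lid, 28 mm wide, 41 mm high, standing behind the chute; leave alone. Origin at the centre of its underside
- centring_ring: flat metal ring with black seal, 37 mm wide, 9 mm high, lying beside the chute on the pedal side; leave alone. Origin at the centre of its underside
Not all that is in view belongs to the job. What is shaped like the rack but green or pink is not meant.

How it is judged:
By the outcome, as a careful person would: the job done as asked, in the order asked, and still so for the second after the job is handed in, with the robot touching nothing.
It also fails if it takes over 42 s, if anything falls off the work surface, if the arm or the gripper's body presses on something with over 40 N, if the wrist force passes 120 N, or if a joint passes its speed limit or range.

## Working session

There is one attempt and no reset: what is moved stays moved. The work goes in short steps, Python scripts to look and compute and a shell command to move; the robot and the scene stay as the last step left them, time stands still between calls to the robot, and variables do not carry over. Pictures are saved under pics/ and viewed, about 8 in all and at most 12, crops included, and the job is handed in when it is done.

```bash
mkdir -p pics; ls; cat > h.py <<'E'
import numpy as np, cv2
from workcell import manip
def grab(n,save=None):
    d=manip.get_image(n)
    if save: cv2.imwrite('pics/'+save,cv2.cvtColor(d['frame'],cv2.COLOR_RGB2BGR))
    return d
def ray(d,u,v):
    R=cv2.Rodrigues(np.array(d['rvec'],float))[0];t=np.array(d['tvec'],float)
    r=R.T@np.array([(u-d['cx'])/d['fx'],(v-d['cy'])/d['fy'],1.]);return -R.T@t,r
def onz(d,u,v,z):
    c,r=ray(d,u,v);return c+r*(z-c[2])/r[2]
def proj(d,P):
    return cv2.projectPoints(np.array(P,float).reshape(-1,3),np.array(d['rvec'],float),np.array(d['tvec'],float),np.array([[d['fx'],0,d['cx']],[0,d['fy'],d['cy']],[0,0,1.]]),None)[0].reshape(-1,2)
E
python3 - <<'E'
from h import *
import pickle
ds={n:grab(n,n+'0.png') for n in ('side','top')}
pickle.dump(ds,open('ds0.pkl','wb'))
for n,d in ds.items(): print(n,ray(d,d['cx'],d['cy']),d['fx'])
print(manip.get_state())
E
```

```text
pics
side (array([-0.02221358,  0.6342765 ,  0.92164202]), array([ 0.3903139 , -0.66625559, -0.63541998])) 519.7210715755575
top (array([ 0.34883602, -0.25742111,  0.99886841]), array([ 0.16544643,  0.00792657, -0.98618692])) 427.2082849112726
{'t': 0.1, 'joint_positions': array([-1.20061196e+00,  3.51201163e-01,  1.65235497e+00,  5.15027478e-05,
        1.13908032e+00, -8.45629395e-02]), 'joint_vel': array([-2.85595601e-04, -5.20733322e-04, -2.72054580e-03,  1.13015626e-03,
       -1.65868754e-03,  2.43037229e-06]), 'joint_efforts': array([ 5.70145075e-04, -5.06827605e+01, -2.91874498e+01, -9.67940514e-05,
        2.62716545e-03,  8.72929104e-05]), 'position': array([ 0.24151384, -0.49376988,  0.19270392]), 'tool_rot': array([-5.19918818e-04,  9.74264083e-01,  2.25409016e-01, -5.11353793e-05]), 'ft_force': array([ 0.8936424 , -0.68681621,  0.29400432]), 'moment': array([ 0.0252071 , -0.018948  , -0.04413431]), 'opening': 0.085233259602729}
```

View pics/top0.png

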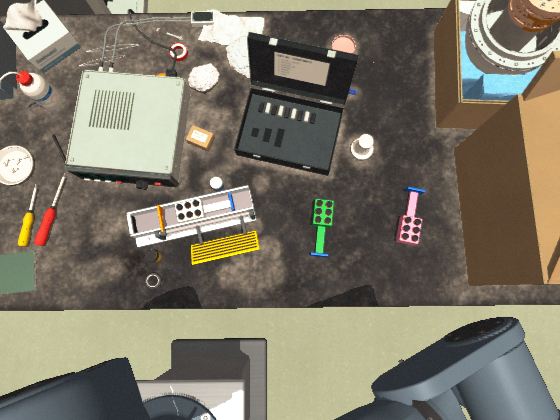

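View pics/side0.png

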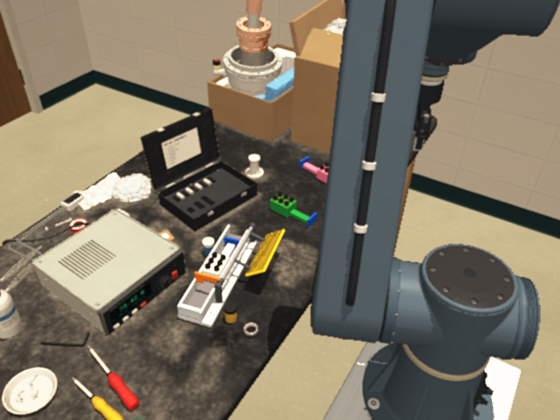

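Top view: the chute runs from its open end at (252,200) to the end stop at (130,225). Gate is at (162,220), pedal (225,247), white rack body (189,210) and its blue plate (232,201). The rack-like candidates are white (189,210), green (322,225) and pink (411,215). Only the white one lies in the chute, so it is the one meant. I'll confirm with a crop.

```bash
python3 - <<'E'
from h import *
import pickle
d=pickle.load(open('ds0.pkl','rb'))
t=d['top']['frame'][165:300,115:275]; s=d['side']['frame'][220:345,170:300]
a=cv2.resize(t,None,fx=5,fy=5,interpolation=cv2.INTER_CUBIC)[:590]
cv2.imwrite('pics/crop0.png',a[:,:,::-1])
for n,dd in d.items():
    h=cv2.cvtColor(dd['frame'],cv2.COLOR_RGB2HSV)
    for nm,lo,hi in (('blue',(105,120,60),(125,255,255)),('yellow',(22,150,120),(32,255,255)),('orange',(8,170,120),(20,255,255))):
        m=cv2.inRange(h,lo,hi)
        for c in cv2.findContours(m,0,2)[0]:
            if cv2.contourArea(c)>15: print(n,nm,cv2.contourArea(c),np.round(cv2.minAreaRect(c)[0],1),np.round(cv2.boxPoints(cv2.minAreaRect(c)),1).tolist())
E
```

```text
side blue 16.5 [206.8 250.3] [[202.5, 252.6999969482422], [207.3000030517578, 245.5], [211.0, 248.0], [206.1999969482422, 255.1999969482422]]
side blue 55.0 [231.  240.5] [[224.0, 237.0], [238.0, 237.0], [238.0, 244.0], [224.0, 244.0]]
side blue 69.5 [312.1 219.3] [[305.3999938964844, 225.1999969482422], [312.79998779296875, 210.39999389648438], [318.79998779296875, 213.39999389648438], [311.3999938964844, 228.1999969482422]]
side blue 46.0 [303.  161.5] [[295.5, 164.5], [306.0, 154.0], [310.5, 158.5], [300.0, 169.0]]
side yellow 228.5 [106.3 409.8] [[91.0, 401.0], [97.5, 394.5], [121.5, 418.5], [115.0, 425.0]]
side yellow 27.5 [259.  251.8] [[252.3000030517578, 258.1000061035156], [262.8999938964844, 243.5], [265.79998779296875, 245.60000610351562], [255.1999969482422, 260.1000061035156]]
side yellow 337.0 [268.1 254.3] [[244.60000610351562, 273.8999938964844], [280.5, 226.39999389648438], [291.6000061035156, 234.8000030517578], [255.6999969482422, 282.29998779296875]]
side orange 28.5 [106.1 410. ] [[88.4000015258789, 401.79998779296875], [96.5999984741211, 393.0], [123.69999694824
[... 1001 characters left out ...]
35156, 190.89999389648438], [405.70001220703125, 185.5], [424.29998779296875, 189.3000030517578], [423.29998779296875, 194.6999969482422]]
top blue 19.0 [352.  91.] [[349.0, 93.0], [349.0, 89.0], [355.0, 89.0], [355.0, 93.0]]
top yellow 1231.0 [223.4 247.2] [[187.0, 245.5], [255.5, 229.89999389648438], [259.8999938964844, 248.89999389648438], [191.39999389648438, 264.5]]
top yellow 232.5 [ 25.6 229.3] [[16.899999618530273, 244.5], [24.700000762939453, 211.6999969482422], [34.20000076293945, 214.0], [26.399999618530273, 246.8000030517578]]
top orange 26.5 [161.6 216.6] [[157.0, 205.0], [160.6999969482422, 204.1999969482422], [166.1999969482422, 228.3000030517578], [162.5, 229.10000610351562]]
```

View pics/crop0.png

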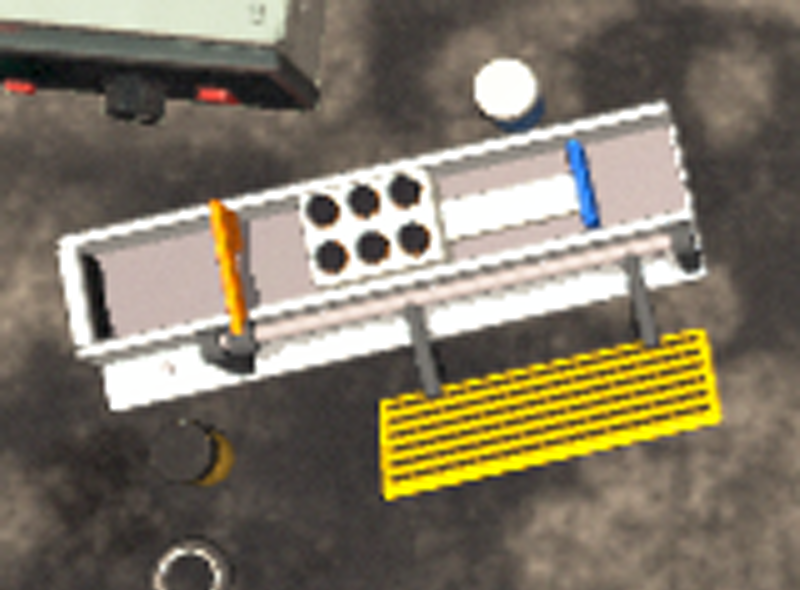

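The crop confirms the white six-vial rack in the chute. Its blue plate is at crop (585,185), between the gate (230,265) and the open end (685,160). The pedal is on the robot side.

```bash
cat >> h.py <<'E'
def chute(P,O,th):
    d=np.asarray(P)[...,:2]-O; return np.stack([d@[np.cos(th),np.sin(th)],d@[-np.sin(th),np.cos(th)]],-1)
E
python3 - <<'E'
from h import *
import pickle
d=pickle.load(open('ds0.pkl','rb'))['top']
w=lambda cx,cy,z:onz(d,115+cx/5,165+cy/5,z)[:2]
fr,fl,nl,nr=[w(*p,.043) for p in ((667,103),(60,240),(82,357),(692,218))]
print('corners',fr,fl,nl,nr,'len',np.linalg.norm(fr-fl),np.linalg.norm(nr-nl),'width',np.linalg.norm(fl-nl),np.linalg.norm(fr-nr))
a=lambda v:np.arctan2(v[1],v[0])
print('ang',[np.degrees(a(v)) for v in (fl-fr,nl-nr)])
# line angle from pedal edges (rect on sloping plane): long edges parallel to x, each at one height
pl=[w(*p,z) for p,z in (((380,402),.049),((703,330),.049),((388,498),.078),((720,420),.078))]
print('ped',np.degrees(a(pl[0]-pl[1])),np.degrees(a(pl[2]-pl[3])),np.linalg.norm(pl[0]-pl[1]),np.linalg.norm(pl[2]-pl[3]))
th=np.mean([a(v) for v in (fl-fr,nl-nr,pl[0]-pl[1],pl[2]-pl[3])])
e=np.array([np.cos(th),np.sin(th)])
O=(fr+nr)/2+.205*e   # open end
# y centre from both ends
mid=(fr+nr+fl+nl)/4; n=np.array([-e[1],e[0]]); O=O+n*((mid-O)@n)
print('O',O,'th',np.degrees(th))
C=lambda P:np.round(chute(np.array(P),O,th)*1000,1)
print('corners',C([fr,fl,nl,nr])); print('pedal',C(pl))
print('plate top ends',C([w(574,142,.043),w(597,226,.043),w(568,143,.043),w(585,226,.043)]))
print('rack body top',C([w(302,195,.058),w(432,168,.058),w(445,262,.058),w(315,285,.058)]))
print('gate top',C([w(222,200,.06),w(240,330,.06)]))
print('jar1',C(w(185,450,.041)),'ring',C(w(190,572,.009)),'jar2',C(w(507,90,.041)))
E
```

```text
corners [ 0.58676919 -0.17415931] [0.52632822 0.10297734] [0.47240197 0.09036778] [ 0.53276151 -0.18565224] len 0.2836508989173536 0.28254260891289434 width 0.05538088179924199 0.05521700091886219
ang [np.float64(102.30304049008505), np.float64(102.3351572706407)]
ped 101.97783053780746 102.57080005415214 0.14776375060566893 0.14651162560296102
O [0.51605166 0.02037931] th 102.29670708817135
corners [[-205.1  -27.7]
 [  78.5  -27.6]
 [  77.7   27.7]
 [-204.9   27.6]]
pedal [[ -51.2   79.1]
 [-199.    79.9]
 [ -52.3  125. ]
 [-198.8  124.3]]
plate top ends [[-159.7  -19.4]
 [-161.9   21.4]
 [-156.9  -19.5]
 [-156.5   20.2]]
rack body top [[-36.4 -19.4]
 [-95.9 -18.3]
 [-93.3  25.2]
 [-34.5  22.3]]
gate top [[ -1.3 -24.7]
 [  1.4  35.1]]
jar1 [40.1 79.4] ring [ 56.9 130.5] jar2 [-134.3  -51. ]
```

```bash
python3 -m handwheel '[{"x":4,"y":-1.8,"rz":-0.14,"hand":1},{"x":8,"y":-3.6,"rz":-0.28,"hand":1},{"x":12,"y":-5.4,"rz":-0.42,"hand":1},{"x":16,"y":-7.3,"rz":-0.56,"hand":1},{"x":20,"y":-9.2,"rz":-0.7,"hand":1},{"x":24,"y":-11,"rz":-0.84,"hand":1},{"x":28,"y":-13,"rz":-0.98,"hand":1},{"x":32,"y":-14.8,"rz":-1.12,"hand":1},{"x":36,"y":-16.6,"rz":-1.25,"hand":1},{"x":38,"y":-17.5,"rz":-1.331,"hand":1}]' 40
cat > chk.py <<'E'
from h import *
import sys
O=np.array([.5160,.0204]);th=np.radians(102.3)
def chk():
    s=manip.get_state();q=s['tool_rot']
    from scipy.spatial.transform import Rotation as R
    M=R.from_quat([q[1],q[2],q[3],q[0]]).as_matrix()
    e=np.array([np.cos(th),np.sin(th),0]);n=np.array([-e[1],e[0],0])
    f=s['ft_force']
    print('t',s['t'],'chute mm',np.round(chute(s['position'],O,th)*1e3,1),'z',round(s['position'][2]*1e3,1),'tooly.n,e',M[:,1]@n,M[:,1]@e,'toolx.e',M[:,0]@e,'tilt',M[:2,2],'F chute',np.round([f@e,f@n,f[2]],1),'open',s['opening'])
if __name__=='__main__': chk()
E
python3 chk.py
```

```text
t 0.1 chute mm [-443.9  377.7] z 192.7 tooly.n,e -0.23775136356431373 -0.9713254941365251 toolx.e 0.237751353411421 tilt [-0.00033403  0.00099002] F chute [-0.9 -0.7  0.3] open 0.085233259602729invalid input
```

```bash
python3 -m handwheel '[{"x":4,"y":-1.8,"z":0,"rx":0,"ry":0,"rz":-0.14,"hand":1}]'; python3 -m handwheel '[{"x":0,"hand":1}]' 40;  python3 -m handwheel --help
```

```text
t: 0.2
position: [0.2682, -0.4621, 0.1927]
tool_rot: [0.0, 0.957, 0.292, -0.0]
ft_force: [1.2, 0.3, 0.2]
opening: 0.0853invalid input
invalid input: not JSON, or not a number
```

```bash
python3 -m handwheel '[{"x":4,"y":-1.2,"z":0,"rx":0,"ry":0,"rz":-0.13,"hand":1},{"x":8,"y":-2.4,"z":0,"rx":0,"ry":0,"rz":-0.26,"hand":1},{"x":12,"y":-3.7,"z":0,"rx":0,"ry":0,"rz":-0.4,"hand":1},{"x":16,"y":-4.9,"z":0,"rx":0,"ry":0,"rz":-0.53,"hand":1},{"x":20,"y":-6.1,"z":0,"rx":0,"ry":0,"rz":-0.66,"hand":1},{"x":24,"y":-7.3,"z":0,"rx":0,"ry":0,"rz":-0.8,"hand":1},{"x":28,"y":-8.6,"z":0,"rx":0,"ry":0,"rz":-0.93,"hand":1},{"x":32,"y":-9.8,"z":0,"rx":0,"ry":0,"rz":-1.06,"hand":1},{"x":36,"y":-11,"z":0,"rx":0,"ry":0,"rz":-1.193,"hand":1},{"x":36.1,"y":-11,"z":0,"rx":0,"ry":0,"rz":-1.193,"hand":1}]'; python3 chk.py
```

```text
t: 1.2
position: [0.5089, -0.1637, 0.1929]
tool_rot: [-0.0, 0.623, 0.782, 0.0]
ft_force: [0.1, -0.8, 0.4]
opening: 0.0855
t 1.2 chute mm [-178.3   46.1] z 192.9 tooly.n,e -0.999946717840907 0.01031852209404164 toolx.e 0.9999464989642591 tilt [0.00013043 0.00077166] F chute [-0.8  0.1  0.4] open 0.08546224301493878
```

```bash
python3 -m handwheel '[{"x":-0.5,"y":-0.4,"z":4,"rx":0,"ry":0,"rz":0.01,"hand":1},{"x":-0.5,"y":-0.4,"z":8,"rx":0,"ry":0,"rz":0.01,"hand":1},{"x":-0.5,"y":-0.4,"z":9,"rx":0,"ry":0,"rz":0.01,"hand":1},{"x":-0.5,"y":-0.4,"z":9,"rx":0,"ry":0,"rz":0.01,"hand":1}]'; python3 chk.py; python3 - <<'E'
from h import *
w=grab('wrist');t=grab('top')
a=w['frame'];b=cv2.resize(t['frame'][150:300,110:275],None,fx=2,fy=2.8)
a=cv2.resize(a,(460,345))
b=cv2.resize(b,(330,345))
cv2.imwrite('pics/c1.png',np.hstack([a,b])[:,:,::-1])
E
```

```text
t: 1.6
position: [0.5033, -0.1727, 0.1024]
tool_rot: [-0.001, 0.631, 0.776, -0.0]
ft_force: [0.1, 0.7, 0.1]
opening: 0.0856
t 1.6 chute mm [-186.    53.6] z 102.4 tooly.n,e -0.9999598562741788 -0.008635855946685514 toolx.e 0.9999612715395264 tilt [-0.0026814   0.00115151] F chute [ 0.6 -0.2  0.1] open 0.08557481420561998
```

View pics/c1.png

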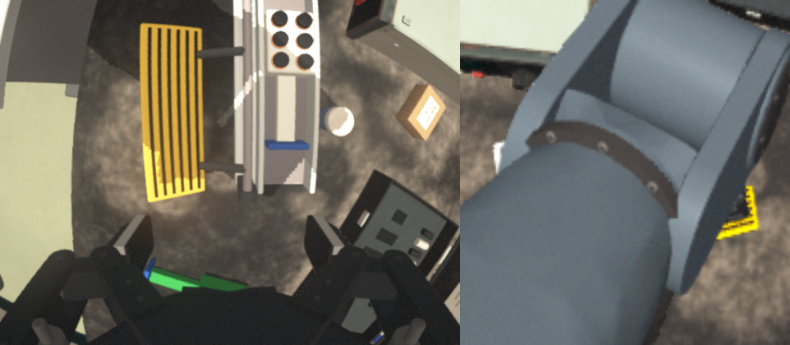

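```bash
python3 -m handwheel '[{"x":0.3,"y":0.4,"z":0.2,"rx":0,"ry":0,"rz":-0.01,"hand":1},{"x":0.3,"y":0.4,"z":0.2,"rx":0,"ry":0,"rz":-0.01,"hand":1}]'; python3 chk.py; python3 - <<'E'
from h import *
import chk
d=grab('wrist','w2.png')
K=np.array([[d['fx'],0,d['cx']],[0,d['fy'],d['cy']],[0,0,1.]])
def fonz(u,v,z):
    p=cv2.fisheye.undistortPoints(np.array([[[u,v]]],float),K,np.zeros(4))[0,0]
    R=cv2.Rodrigues(np.array(d['rvec'],float))[0];c=-R.T@np.array(d['tvec'],float)
    r=R.T@np.array([p[0],p[1],1]);return np.round(chute(c+r*(z-c[2])/r[2],chk.O,chk.th)*1e3,1)
h=cv2.cvtColor(d['frame'],cv2.COLOR_RGB2HSV)
for nm,lo,hi,z in (('blue',(108,120,60),(125,255,255),.043),('yellow',(20,130,100),(32,255,255),.06)):
    m=cv2.inRange(h,lo,hi)
    for c in cv2.findContours(m,0,2)[0]:
        if cv2.contourArea(c)>80:
            b=cv2.boxPoints(cv2.minAreaRect(c)); print(nm,cv2.contourArea(c),b.round().tolist(),[fonz(*p,z).tolist() for p in b])
    
cv2.imwrite('pics/w2c.png',cv2.resize(d['frame'][0:260,250:420],None,fx=2.3,fy=2.3)[:,:,::-1])
E
```

```text
t: 1.9
position: [0.5084, -0.1689, 0.1023]
tool_rot: [0.001, 0.626, 0.78, 0.0]
ft_force: [0.6, -0.7, 0.3]
opening: 0.0855
t 1.9 chute mm [-183.3   47.7] z 102.3 tooly.n,e -0.9999940756957665 0.002961251373841935 toolx.e 0.9999949895464815 tilt [ 0.00195618 -0.00071864] F chute [-0.8 -0.4  0.3] open 0.08554092132790747
blue 248.5 [[319.0, 184.0], [319.0, 177.0], [368.0, 179.0], [368.0, 185.0]] [[-159.9, 17.4], [-154.8, 17.4], [-155.3, -20.8], [-160.5, -20.9]]
yellow 652.5 [[232.0, 74.0], [239.0, 74.0], [240.0, 200.0], [234.0, 200.0]] [[-80.4, 79.3], [-80.5, 74.8], [-168.4, 75.0], [-168.4, 79.7]]
yellow 13872.0 [[162.0, 31.0], [239.0, 30.0], [241.0, 247.0], [165.0, 248.0]] [[-44.6, 130.3], [-48.8, 75.1], [-204.3, 75.3], [-206.2, 135.3]]
```

View pics/w2c.png

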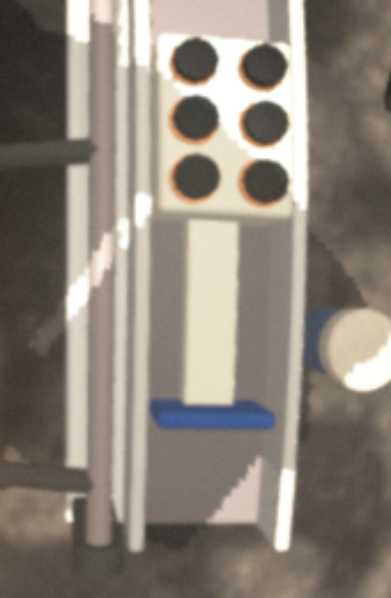

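The wrist view shows the plate at crop (212,413), with its rear face about 160 mm behind the gate. That agrees with the top view (−161). The channel behind the plate is free, so I'll descend.

```bash
python3 -m handwheel '[{"x":0,"y":-0.1,"z":2,"rx":0,"ry":0,"rz":0,"hand":1},{"x":0,"y":-0.1,"z":4,"rx":0,"ry":0,"rz":0,"hand":1},{"x":0,"y":-0.1,"z":5,"rx":0,"ry":0,"rz":0,"hand":1},{"x":0,"y":-0.1,"z":6,"rx":0,"ry":0,"rz":0,"hand":1},{"x":0,"y":-0.1,"z":7,"rx":0,"ry":0,"rz":0,"hand":1},{"x":0,"y":-0.1,"z":7.8,"rx":0,"ry":0,"rz":0,"hand":1},{"x":0,"y":-0.1,"z":8.4,"rx":0,"ry":0,"rz":0,"hand":1},{"x":0,"y":-0.1,"z":8.4,"rx":0,"ry":0,"rz":0,"hand":1}]'; python3 chk.py; python3 - <<'E'
from h import *
s=grab('side')['frame'][190:340,160:320];w=grab('wrist')['frame']
cv2.imwrite('pics/c3.png',np.hstack([cv2.resize(s,(400,375)),cv2.resize(w,(400,375))])[:,:,::-1])
E
```

```text
t: 2.75
position: [0.5062, -0.169, 0.0166]
tool_rot: [-0.0, 0.626, 0.78, -0.0]
ft_force: [-0.4, -0.3, -0.8]
opening: 0.0851
t 2.75 chute mm [-183.    49.9] z 16.6 tooly.n,e -0.9999970373956945 0.0023115964862153913 toolx.e 0.9999971734016568 tilt [-0.00086501  0.00038099] F chute [-0.2  0.5 -0.8] open 0.08513327382141937
```

View pics/c3.png

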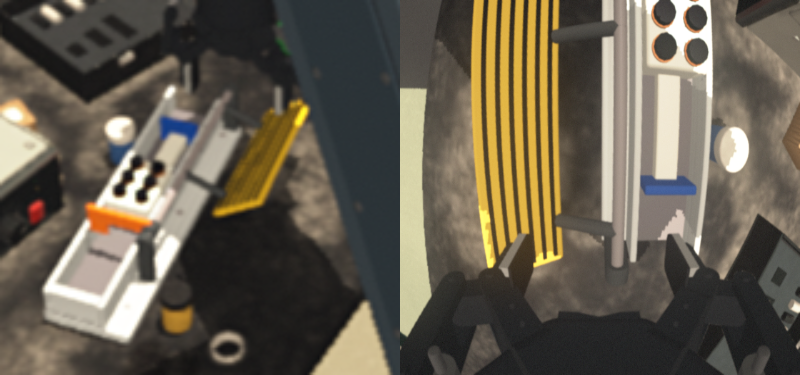

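```bash
python3 - <<'E'
from h import *
import chk
s=grab('side');w=grab('wrist')
e=np.array([np.cos(chk.th),np.sin(chk.th)]);n=np.array([-e[1],e[0]])
P=lambda x,y,z:np.r_[chk.O+e*x/1e3+n*y/1e3,z/1e3]
K=np.array([[w['fx'],0,w['cx']],[0,w['fy'],w['cy']],[0,0,1.]])
pts={'open end near wall top':P(-205,26,43),'far wall':P(-205,-26,43),'ped low edge end':P(-200,76,49),'ped high end':P(-200,124,78)}
for z in (30,50,70,90):
    pts['tipC%d'%z]=P(-183,7.5,z); pts['tipP%d'%z]=P(-183,92.5,z)
sw,ss=400/560,1
a=cv2.resize(w['frame'],(560,420)).copy()
for k,p in pts.items():
    u=cv2.fisheye.projectPoints(p.reshape(1,1,3),np.array(w['rvec'],float).reshape(3,1),np.array(w['tvec'],float).reshape(3,1),K,np.zeros((4,1)))[0].ravel()
    v=proj(s,p)[0]; print(k,'wrist',u.round(),'side',v.round())
b=cv2.resize(s['frame'][190:270,210:320],(440,320),interpolation=cv2.INTER_CUBIC);c=cv2.resize(w['frame'][230:390,110:380],(540,320))
cv2.imwrite('pics/c4.png',cv2.resize(np.hstack([b,c[:, :]]),(800,261))[:,:,::-1])
E
```

```text
open end near wall top wrist [322. 294.] side [249. 229.]
far wall wrist [410. 290.] side [230. 224.]
ped low edge end wrist [228. 291.] side [267. 233.]
ped high end wrist [123. 315.] side [285. 228.]
tipC30 wrist [353. 248.] side [239. 236.]
tipP30 wrist [203. 248.] side [270. 244.]
tipC50 wrist [361. 263.] side [239. 230.]
tipP50 wrist [194. 262.] side [271. 238.]
tipC70 wrist [371. 280.] side [238. 224.]
tipP70 wrist [184. 280.] side [271. 232.]
tipC90 wrist [384. 303.] side [238. 218.]
tipP90 wrist [172. 303.] side [271. 226.]
```

View pics/c4.png

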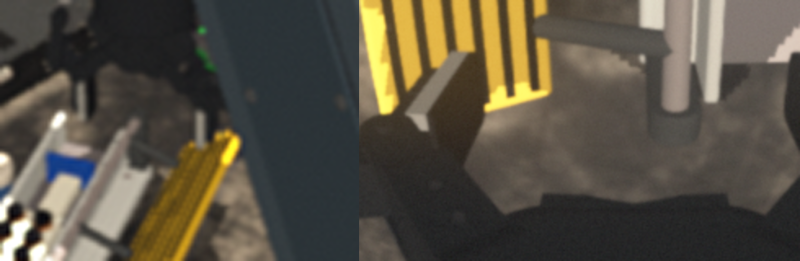

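```bash
python3 - <<'E'
from h import *
import pickle
s=grab('side');w=grab('wrist');pickle.dump((s,w),open('d5.pkl','wb'))
b=cv2.resize(s['frame'][200:250,215:295],(800,300) if 0 else (480,300),interpolation=cv2.INTER_CUBIC)
c=cv2.resize(w['frame'][240:330,145:215],(233,300),interpolation=cv2.INTER_CUBIC);e=cv2.resize(w['frame'][240:330,345:415],(233,300),interpolation=cv2.INTER_CUBIC)
b=cv2.resize(b,(466,291));b=np.vstack([b,np.zeros((9,466,3),np.uint8)])
g=np.hstack([c,e])
o=np.vstack([b,g]);o=np.clip(255*(o/255.)**.6,0,255).astype(np.uint8)
cv2.imwrite('pics/c5.png',o[:,:,::-1])
E
```

```text
(no output)
```

View pics/c5.png

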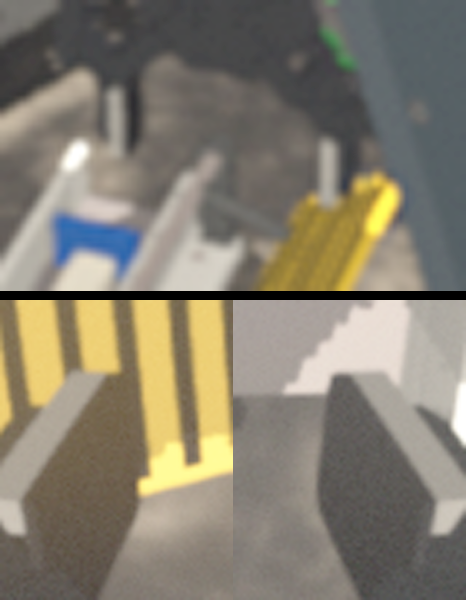

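```bash
python3 - <<'E'
from h import *
import pickle,chk
s,w=pickle.load(open('d5.pkl','rb'))
K=np.array([[w['fx'],0,w['cx']],[0,w['fy'],w['cy']],[0,0,1.]])
def wray(u,v):
    p=cv2.fisheye.undistortPoints(np.array([[[u,v]]],float),K,np.zeros(4))[0,0]
    R=cv2.Rodrigues(np.array(w['rvec'],float))[0];return -R.T@np.array(w['tvec'],float),R.T@np.array([p[0],p[1],1])
for a,b in (((234.8,225.8),(386,262.5)),((271.5,235),(172.3,262.5))):
    c1,r1=ray(s,*a);c2,r2=wray(*b)
    k=np.linalg.lstsq(np.c_[r1,-r2],c2-c1,rcond=None)[0]
    p,q=c1+k[0]*r1,c2+k[1]*r2
    print('gap mm',np.linalg.norm(p-q)*1e3,chute((p+q)/2,chk.O,chk.th)*1e3,'z',(p+q)[2]/2*1e3)
print('cam',chute(c2,chk.O,chk.th)*1e3,c2[2]); chk.chk()
E
```

```text
gap mm 0.09110432115349978 [-173.6437409     2.00267254] z 71.23976731091699
gap mm 0.04391846251450124 [-174.85995851   97.68451843] z 68.80331323489887
cam [-115.17030417   50.25381361] 0.1979550197495729
t 3.05 chute mm [-183.3   49.5] z 17.5 tooly.n,e -0.9999969721507993 0.002412320017530741 toolx.e 0.9999970356108329 tilt [ 0.00054632 -0.00021954] F chute [-0.4 -0.3  0.1] open 0.0850202928311079
```

Triangulation gives clean results: 0.1 mm ray gap, and the tip x and y fit. The real fingertips are at z≈70 mm, higher than the reported TCP would imply. No contact force yet agrees with that. I'll go on down in small, force-checked steps and trust the cameras.

```bash
python3 -c "
from workcell import manip;print(manip.pinch_z)"; python3 -m handwheel '[{"x":0,"y":0,"z":0.5,"rx":0,"ry":0,"rz":0,"hand":1},{"x":0,"y":0,"z":1,"rx":0,"ry":0,"rz":0,"hand":1},{"x":0,"y":0,"z":1.5,"rx":0,"ry":0,"rz":0,"hand":1},{"x":0,"y":0,"z":1.5,"rx":0,"ry":0,"rz":0,"hand":1}]'; python3 - <<'E'
from h import *
import chk,pickle
chk.chk()
s=grab('side');w=grab('wrist');pickle.dump((s,w),open('d6.pkl','wb'))
b=cv2.resize(s['frame'][190:340,160:300],(400,428),interpolation=cv2.INTER_CUBIC);c=cv2.resize(w['frame'][180:330,130:430],(400,200),interpolation=cv2.INTER_CUBIC)
o=np.vstack([c,np.zeros((228,400,3),np.uint8)])
o=np.hstack([b,o]);o=np.clip(255*(o/255.)**.7,0,255).astype(np.uint8)
cv2.imwrite('pics/c6.png',o[:,:,::-1])
E
```

```text
0.0187
t: 3.45
position: [0.5072, -0.1692, 0.0018]
tool_rot: [0.001, 0.626, 0.779, 0.0]
ft_force: [3.4, -0.1, 1.7]
opening: 0.0851
t 3.45 chute mm [-183.4   49. ] z 1.8 tooly.n,e -0.9999969531991065 0.0022196052216478844 toolx.e 0.9999974424579278 tilt [ 0.00114887 -0.00019379] F chute [-0.8 -3.3  1.7] open 0.08514175727110337
```

View pics/c6.png

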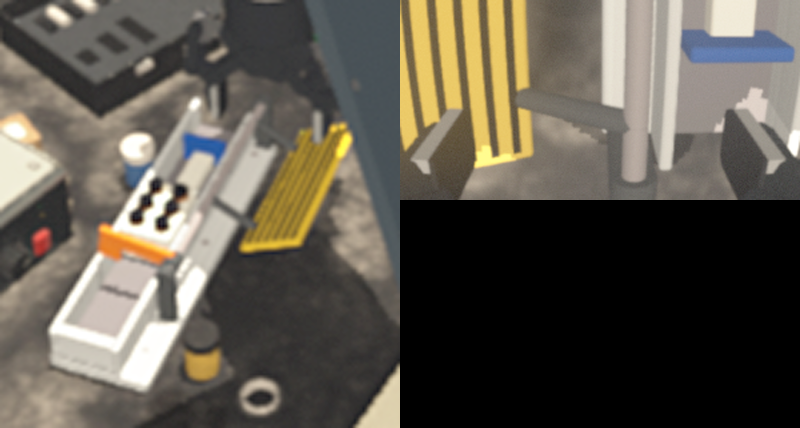

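Contact: force is up to 3 N with the pedal finger on the yellow plate (crop (318,130)). The channel finger is behind the blue plate. Pressing on.

```bash
python3 -m handwheel '[{"x":0,"y":0,"z":0.5,"rx":0,"ry":0,"rz":0,"hand":1},{"x":0,"y":0,"z":1,"rx":0,"ry":0,"rz":0,"hand":1},{"x":0,"y":0,"z":1.4,"rx":0,"ry":0,"rz":0,"hand":1},{"x":0,"y":0,"z":1.4,"rx":0,"ry":0,"rz":0,"hand":1}]'; python3 chk.py;  python3 -m handwheel '[{"x":0,"y":0,"z":0.5,"rx":0,"ry":0,"rz":0,"hand":1},{"x":0,"y":0,"z":1,"rx":0,"ry":0,"rz":0,"hand":1},{"x":0,"y":0,"z":1,"rx":0,"ry":0,"rz":0,"hand":1}]'; python3 - <<'E'
from h import *
import chk,pickle
chk.chk()
s=grab('side');w=grab('wrist');pickle.dump((s,w),open('d7.pkl','wb'))
b=cv2.resize(s['frame'][190:340,160:300],(400,428),interpolation=cv2.INTER_CUBIC);c=cv2.resize(w['frame'][180:330,130:430],(400,200),interpolation=cv2.INTER_CUBIC)
e=cv2.resize(w['frame'],(304,228))
o=np.vstack([c,np.hstack([e,np.zeros((228,96,3),np.uint8)])])
o=np.hstack([b,o]);o=np.clip(255*(o/255.)**.7,0,255).astype(np.uint8)
cv2.imwrite('pics/c7.png',o[:,:,::-1])
E
```

```text
t: 3.95
position: [0.5081, -0.1695, -0.0115]
tool_rot: [0.002, 0.626, 0.78, 0.001]
ft_force: [7.4, 1.6, 6.4]
opening: 0.0851
t 3.95 chute mm [-183.8   48.1] z -11.5 tooly.n,e -0.9999927883289164 0.002315719095442282 toolx.e 0.999995847747221 tilt [ 0.00331029 -0.00103374] F chute [-0.1 -7.6  6.4] open 0.08505167883045751
t: 4.25
position: [0.5082, -0.1697, -0.0214]
tool_rot: [0.002, 0.626, 0.78, 0.001]
ft_force: [5.7, -0.2, 7.5]
opening: 0.0855
t 4.25 chute mm [-184.    48.1] z -21.4 tooly.n,e -0.999992369296122 0.002518602338452351 toolx.e 0.9999947671935463 tilt [ 0.00335527 -0.00134646] F chute [-1.4 -5.6  7.5] open 0.0855140936901556
```

View pics/c7.png

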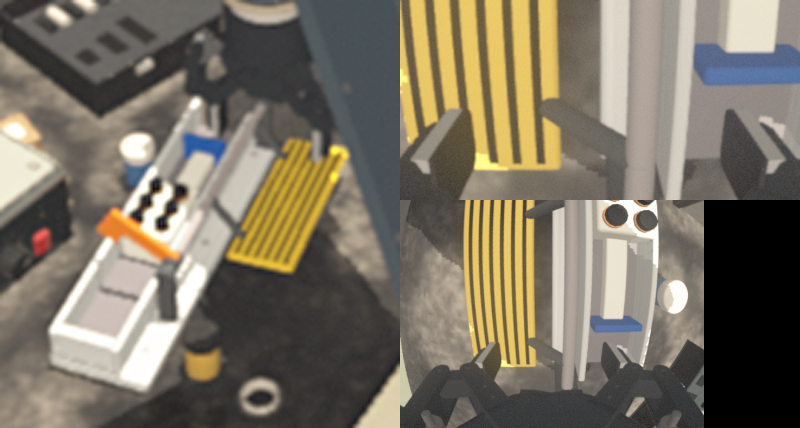

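The gate has lifted (panel tilted, crop (138,232)) and the pedal is nearly level. I'll go 5 mm lower, then push slowly.

```bash
python3 -m handwheel '[{"x":0,"y":0,"z":0.3,"rx":0,"ry":0,"rz":0,"hand":1},{"x":0,"y":0,"z":0.5,"rx":0,"ry":0,"rz":0,"hand":1},{"x":0,"y":0,"z":0.5,"rx":0,"ry":0,"rz":0,"hand":1}]'; python3 chk.py; python3 -m handwheel '[{"x":0.4,"y":0,"z":0,"rx":0,"ry":0,"rz":0,"hand":1},{"x":0.8,"y":0,"z":0,"rx":0,"ry":0,"rz":0,"hand":1},{"x":1.2,"y":0,"z":0,"rx":0,"ry":0,"rz":0,"hand":1},{"x":1.6,"y":0,"z":0,"rx":0,"ry":0,"rz":0,"hand":1},{"x":2.0,"y":0,"z":0,"rx":0,"ry":0,"rz":0,"hand":1},{"x":2.4,"y":0,"z":0,"rx":0,"ry":0,"rz":0,"hand":1},{"x":2.8,"y":0,"z":0,"rx":0,"ry":0,"rz":0,"hand":1},{"x":3.2,"y":0,"z":0,"rx":0,"ry":0,"rz":0,"hand":1},{"x":3.6,"y":0,"z":0,"rx":0,"ry":0,"rz":0,"hand":1},{"x":4,"y":0,"z":0,"rx":0,"ry":0,"rz":0,"hand":1}]'; python3 - <<'E'
from h import *
import chk
chk.chk()
s=grab('side');w=grab('wrist')
b=cv2.resize(s['frame'][190:340,160:300],(400,428),interpolation=cv2.INTER_CUBIC);c=cv2.resize(w['frame'],(400,300))
o=np.vstack([c,np.zeros((128,400,3),np.uint8)])
o=np.hstack([b,o]);o=np.clip(255*(o/255.)**.7,0,255).astype(np.uint8)
cv2.imwrite('pics/c8.png',o[:,:,::-1])
E
```

```text
t: 4.65
position: [0.5085, -0.1697, -0.0259]
tool_rot: [0.002, 0.626, 0.78, 0.001]
ft_force: [8.0, 1.1, 8.9]
opening: 0.0855
t 4.65 chute mm [-184.2   47.8] z -25.9 tooly.n,e -0.9999902244456633 0.002455775826998374 toolx.e 0.9999941634262303 tilt [ 0.0041043  -0.00153627] F chute [-0.6 -8.1  8.9] open 0.08551793494212802
t: 5.65
position: [0.4981, -0.1307, -0.0266]
tool_rot: [0.001, 0.626, 0.78, -0.0]
ft_force: [0.6, -5.7, 5.6]
opening: 0.0857
t 5.65 chute mm [-143.8   49.7] z -26.6 tooly.n,e -0.9999960151287918 0.0027997546746921635 toolx.e 0.9999953430074698 tilt [ 0.00061584 -0.0011089 ] F chute [-5.7  0.6  5.6] open 0.0856802728271218
```

View pics/c8.png

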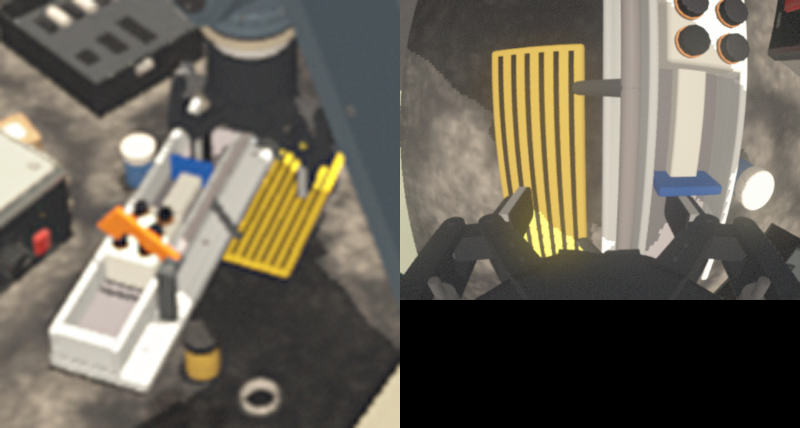

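The rack is passing under the raised gate, with vial caps at crop (140,225) and panel clear. Push force is about 6 N. About 74 mm remains.

```bash
python3 -m handwheel '[{"x":0.6,"y":0,"z":0,"rx":0,"ry":0,"rz":0,"hand":1},{"x":1.2,"y":0,"z":0,"rx":0,"ry":0,"rz":0,"hand":1},{"x":1.8,"y":0,"z":0,"rx":0,"ry":0,"rz":0,"hand":1},{"x":2.4,"y":0,"z":0,"rx":0,"ry":0,"rz":0,"hand":1},{"x":3,"y":0,"z":0,"rx":0,"ry":0,"rz":0,"hand":1},{"x":3.6,"y":0,"z":0,"rx":0,"ry":0,"rz":0,"hand":1},{"x":4.2,"y":0,"z":0,"rx":0,"ry":0,"rz":0,"hand":1},{"x":4.8,"y":0,"z":0,"rx":0,"ry":0,"rz":0,"hand":1},{"x":5.4,"y":0,"z":0,"rx":0,"ry":0,"rz":0,"hand":1},{"x":6,"y":0,"z":0,"rx":0,"ry":0,"rz":0,"hand":1}]'; python3 chk.py; for i in 1; do python3 -m handwheel '[{"x":0.3,"y":0,"z":0,"rx":0,"ry":0,"rz":0,"hand":1},{"x":0.6,"y":0,"z":0,"rx":0,"ry":0,"rz":0,"hand":1},{"x":0.8,"y":0,"z":0,"rx":0,"ry":0,"rz":0,"hand":1},{"x":0.8,"y":0,"z":0,"rx":0,"ry":0,"rz":0,"hand":1}]'; python3 chk.py; done
```

```text
t: 6.75
position: [0.4851, -0.072, -0.0266]
tool_rot: [0.0, 0.626, 0.78, -0.0]
ft_force: [1.1, -6.3, 5.1]
opening: 0.0855
t 6.75 chute mm [-83.7  49.9] z -26.6 tooly.n,e -0.9999961147297666 0.002772628147938367 toolx.e 0.9999956184546336 tilt [ 0.00050533 -0.0009513 ] F chute [-6.3  0.3  5.1] open 0.08550203253131046
t: 7.15
position: [0.4833, -0.064, -0.0266]
tool_rot: [0.0, 0.626, 0.78, -0.0]
ft_force: [1.5, -2.6, 6.3]
opening: 0.0852
t 7.15 chute mm [-75.5  49.9] z -26.6 tooly.n,e -0.9999958319275738 0.0028850601298588434 toolx.e 0.9999955969795619 tilt [ 0.00025941 -0.00065434] F chute [-2.9 -0.9  6.3] open 0.08522648648671032
```

```bash
for i in 1; do python3 -m handwheel '[{"x":0.2,"y":0,"z":0,"rx":0,"ry":0,"rz":0,"hand":1},{"x":0.4,"y":0,"z":0,"rx":0,"ry":0,"rz":0,"hand":1},{"x":0.4,"y":0,"z":0,"rx":0,"ry":0,"rz":0,"hand":1}]'; python3 chk.py; python3 -m handwheel '[{"x":0.1,"y":0,"z":0,"rx":0,"ry":0,"rz":0,"hand":1},{"x":0.2,"y":0,"z":0,"rx":0,"ry":0,"rz":0,"hand":1},{"x":0.2,"y":0,"z":0,"rx":0,"ry":0,"rz":0,"hand":1}]'; python3 chk.py; done
```

```text
t: 7.45
position: [0.4824, -0.0602, -0.0267]
tool_rot: [0.0, 0.626, 0.78, -0.0]
ft_force: [0.7, -2.6, 6.7]
opening: 0.0856
t 7.45 chute mm [-71.6  50. ] z -26.7 tooly.n,e -0.9999960297831115 0.0028171674519398325 toolx.e 0.9999957731732151 tilt [ 0.00021687 -0.00068878] F chute [-2.6 -0.1  6.7] open 0.0855647280926251
t: 7.75
position: [0.4827, -0.0593, -0.0265]
tool_rot: [0.001, 0.627, 0.779, -0.0]
ft_force: [1.9, -13.4, 4.5]
opening: 0.0855
t 7.75 chute mm [-70.7  49.5] z -26.5 tooly.n,e -0.9999981358048364 0.001227853176945968 toolx.e 0.9999973524497663 tilt [ 0.00187294 -0.0015835 ] F chute [-13.5   1.    4.5] open 0.08547957570203332
```

Force rose to 13.5 N at −70.7, where the end stop was predicted. I'll back off with the pedal still held, then lift.

```bash
python3 -m handwheel '[{"x":0.1,"y":0,"z":0,"rx":0,"ry":0,"rz":0,"hand":1},{"x":0.1,"y":0,"z":0,"rx":0,"ry":0,"rz":0,"hand":1}]'; python3 chk.py; python3 -m handwheel '[{"x":-0.4,"y":0,"z":0,"rx":0,"ry":0,"rz":0,"hand":1},{"x":-0.9,"y":0,"z":0,"rx":0,"ry":0,"rz":0,"hand":1},{"x":-1.4,"y":0,"z":0,"rx":0,"ry":0,"rz":0,"hand":1},{"x":-1.4,"y":0,"z":-0.5,"rx":0,"ry":0,"rz":0,"hand":1},{"x":-1.4,"y":0,"z":-1,"rx":0,"ry":0,"rz":0,"hand":1},{"x":-1.4,"y":0,"z":-1.6,"rx":0,"ry":0,"rz":0,"hand":1},{"x":-1.4,"y":0,"z":-2.2,"rx":0,"ry":0,"rz":0,"hand":1},{"x":-1.4,"y":0,"z":-2.8,"rx":0,"ry":0,"rz":0,"hand":1},{"x":-1.4,"y":0,"z":-3.5,"rx":0,"ry":0,"rz":0,"hand":1},{"x":-1.4,"y":0,"z":-4.5,"rx":0,"ry":0,"rz":0,"hand":1}]'; python3 chk.py; python3 -m handwheel '[{"x":0,"y":0,"z":-3,"rx":0,"ry":0,"rz":0,"hand":1},{"x":0,"y":0,"z":-6,"rx":0,"ry":0,"rz":0,"hand":1},{"x":0,"y":0,"z":-9,"rx":0,"ry":0,"rz":0,"hand":1},{"x":-2,"y":0,"z":-12,"rx":0,"ry":0,"rz":0,"hand":1},{"x":-5,"y":0,"z":-14,"rx":0,"ry":0,"rz":0,"hand":1},{"x":-9,"y":0,"z":-14,"rx":0,"ry":0,"rz":0,"hand":1},{"x":-13,"y":0,"z":-14,"rx":0,"ry":0,"rz":0,"hand":1},{"x":-17,"y":0,"z":-14,"rx":0,"ry":0,"rz":0,"hand":1},{"x":-17,"y":0,"z":-14,"rx":0,"ry":0,"rz":0,"hand":1}]'; python3 - <<'E'
from h import *
import chk
chk.chk()
s=grab('side');t=grab('top')
b=cv2.resize(s['frame'][190:340,160:300],(400,428),interpolation=cv2.INTER_CUBIC);c=cv2.resize(t['frame'][175:275,115:215],(400,400),interpolation=cv2.INTER_CUBIC)
o=np.hstack([b,np.vstack([c,np.zeros((28,400,3),np.uint8)])])
cv2.imwrite('pics/c9.png',o[:,:,::-1])
E
```

```text
t: 7.95
position: [0.4833, -0.059, -0.0263]
tool_rot: [0.002, 0.627, 0.779, 0.0]
ft_force: [3.0, -19.6, 4.5]
opening: 0.0855
t 7.95 chute mm [-70.6  48.8] z -26.3 tooly.n,e -0.9999953950759038 0.0004303654943343151 toolx.e 0.9999954340763438 tilt [ 0.00357358 -0.00228219] F chute [-19.8   1.3   4.5] open 0.08550518703575834
t: 8.95
position: [0.4847, -0.0704, 0.0187]
tool_rot: [-0.0, 0.626, 0.78, -0.0]
ft_force: [-0.7, -0.0, 0.4]
opening: 0.0852
t 8.95 chute mm [-82.1  49.9] z 18.7 tooly.n,e -0.9999972748928577 0.0023301431488138577 toolx.e 0.9999972773100922 tilt [-1.67436306e-04  9.21657585e-05] F chute [0.1 0.7 0.4] open 0.085169557708095
t: 9.85
position: [0.5218, -0.2403, 0.1586]
tool_rot: [0.001, 0.628, 0.779, -0.0]
ft_force: [-0.4, 1.0, -0.1]
opening: 0.0851
t 9.85 chute mm [-256.    49.9] z 158.6 tooly.n,e -0.9999993587865983 -0.0007974200273869603 toolx.e 0.9999987068822 tilt [ 0.00108204 -0.00119344] F chute [ 1.   0.2 -0.1] open 0.08514517338705183
```

View pics/c9.png

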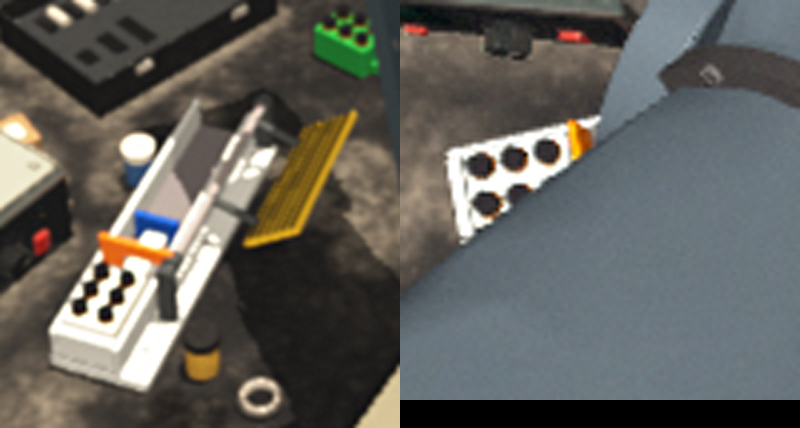

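The side view shows the gate closed behind the six vials (panel at (135,248)). The rack body is flush with the end stop, the plate is at (155,222), the pedal is back up, and the jars and ring are where they were. Handing in.

```bash
python3 -c "
from workcell import manip;print(manip.hand_in())"
```

```text
the job is handed in; nothing more can be done
None
```

The white rack is pushed home and the gate is closed behind the vials. I handed the job in at about 10 s of robot time. With the gripper fully open, one fingertip held the pedal about level while the other pushed the blue plate along the channel. I then backed off with the pedal still held and lifted clear.

**Last checks**
- **Home:** the fingertip stalled at chute x of about −61 mm, against −60 expected. The push force rose from about 3 N to 20 N with no further movement, so the rack was against the end stop.
- **Final pictures:** the side view shows the rack body at the stop, the gate closed behind the vials, the pedal back up, and the jars and ring undisturbed. The arm hid most of the top view, which showed only the front vials and a corner of the gate.
- **Contact:** nothing touches the robot (about 1 N residual). The largest force I read was about 20 N at the wrist, though I only read it at the end of each move.
- **Bumping the gate:** I saw no bump in the pictures I took or in the forces I read, but I did not watch every moment of the pass.

**What disagreed:** the reported tool height did not fit what the cameras showed. Triangulating the open fingertips put them about 52 mm above the reported point, where 13 mm was expected. The first contact with the pedal agreed with the cameras, so I worked from those and the forces.

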